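# Unhook a fighting robot's battery and put it on charge

### The job

Take the battery pack out of the fighting robot and lay it flat in the charging dock's tray, gently. It is hooked in at both ends: slide it away from the near lip up to the end stop of the far pocket, by feel and without forcing it, swing its near end up over the lip while the far tab is still in the pocket, then draw it out. Leave everything else on the table alone.

Things in the scene. Friction and masses are not known exactly. Their poses are not given: they have to be found in the camera images.
- pack_mid (a point): Battery pack, 0.45-0.7 kg: grey box with metal straps, 110 (x) x 56 (y) x 36 mm high; the point is the box's centre, x along it, z up. A tab 6 mm thick, 40 mm wide, sticks out 24 mm at each end, flush with the underside (158 mm overall); both ends alike. On its top's middle stands a metal grip fin, 14 mm thick (x), 44 mm wide (y), from 18 to 50 mm above this point.
- chassis: The fighting robot, fixed on a foam block. Origin at table height under the middle of its battery bay; +x along the bay, away from the arm; z up. A holed beam (y = 57 to 67 mm) stands 90 mm above the table beside the bay; a motor and wheel lie beyond x = 99 mm. Its brackets' pins break if the pack bears on the robot with more than 30 N.
- bay (a point): Middle of the bay's deck, on which the pack lies, 40 mm above the table. Side guides 16 mm high leave 1.5 mm each side of the pack. The two end brackets are rigid and a fixed distance apart, but bolted in slots: together they sit up to 6.3 mm either way along the bay, not measured. The pack can slide 4 to 17.5 mm to +x up to the far stop (friction up to 6 N).
- far_end (a point): Far pocket's mean end stop, at deck height (+-6.3 mm, not measured). The pocket opens to -x, is 22 mm deep, ceiling 10 mm above the deck, 16 mm high outside; the pack's far tab lies in it. A plunger pushes back with 6 to 9 N over the last 3.5 mm, then comes the rigid stop. There the pack can tilt to 0.17 rad about the tab's tip, then be drawn back and up along its length (22 mm frees it).
- near_end (a point): Mean edge of the near hooked lip, at deck height (+-6.3 mm, not measured). Lip underside 7.5 mm, top 12.5 mm above the deck; it overhangs the near tab by 2 to 15.5 mm; an upright 17 mm behind the edge bars pulling out to -x. Only in the last 2.2 mm before the far stop is the near tab free of the lip; it passes over at about 0.09 rad tilt. Push and lip are both felt at the grip.
- dock: Charging dock, fixed: a shallow black tray with a grey charger box (56 mm high, knobs to 69 mm) beyond its far end, from x = 95 mm on. Origin at table height under the tray's centre; x along the tray, z up. Tray inside 174 (x) x 72 (y) mm, floor 5 mm and rim 24 mm above the table. Here the pack goes, lengthwise, either way round; more than 120 N would harm it.
- tray (a point): centre of the tray's inner floor, 5 mm above the table
- collar: steel shaft collar, 26 mm across, 12 mm high, lying on the robot's deck beside the battery bay; a bystander
- driver: screwdriver lying on the table between robot and dock; a bystander
- wrench: steel wrench lying at the left; a bystander
- tape: roll of black tape, 100 mm across, at the left; a bystander
- wheel: spare rubber wheel, 90 mm across, at the right; a bystander
- can: can, 56 mm across, 110 mm high, at the right; a bystander
Not all that is in view belongs to the job. What is shaped like the part that bears pack_mid but blue or purple is not meant.

How it is judged (in metres and radians):
On the way:
1. the pack's near end is swung up clear of the lip while the far tab is still in the pocket (angle between pack_mid's own z axis and vertical above 0.07 rad and x of pack_mid in the frame of chassis between -0.02 and 0.02 m and z of pack_mid in the frame of chassis below 0.085 m), for 0.1 s.
At the end, for the whole second after the job is handed in: the pack lies flat on the tray's floor (tilt under 0.06 rad, its centre less than 16 mm from the tray's centre seen from above and less than 29 mm above the table), lengthwise, at rest and released (horizontal distance between pack_mid and tray below 0.016 m and z of pack_mid in the frame of dock below 0.029 m and angle between pack_mid's own z axis and vertical below 0.06 rad and angle between the x axis of pack_mid and the x axis of dock, either way round below 0.25 rad and linear speed of pack below 0.02 m/s); the robot touches nothing.
It fails at once if the pack bears on the robot with more than 30 N (contact force between pack and chassis above 30 N).
It fails at once if the pack is dropped (moves faster than 0.4 m/s while no finger touches it) (linear speed of pack above 0.4 m/s and contact force between the fingers and pack below 0.05 N).
It fails at once if the pack is pressed into the dock with more than 120 N (contact force between pack and dock above 120 N).
It fails at once if another thing lying about is moved more than 30 mm (distance of any of collar, driver, wrench, tape, wheel, can from where it was at the start of the episode above 0.03 m).
It also fails if it takes over 58 s, if anything falls off the work surface, if the arm or the gripper's body presses on something with over 40 N, if the wrist force passes 120 N, or if a joint passes its speed limit or range.

### The arm

A 6-joint arm with a two-finger parallel gripper is mounted at the origin on the work surface. World frame = base frame: x ahead of the robot, y to its left, z up, the work surface at z = 0. Lengths are in mm, angles in rad, forces in N, time in s.
With the tool pointing down it reaches from about 425 to 1125 mm from the base axis. Payload 14.9 kg.
Tool frame: the origin (TCP) lies midway between the tips of the shut fingers; the grasp point (between the pads) lies 19 mm behind it (bot.tcp_to_grasp is the distance from the TCP to the grasp point, in mm); z points along the fingers, y is the direction in which the jaws open and shut (so a half turn about z gives the same grasp; the last joint's range is limited). The gripper opens to 91 mm and grips with 3 to 60 N. Pads are 32 mm wide; open, the fingers measure 118 mm over their backs; the gripper's body (76 mm by 178 mm) begins 60 mm behind the grasp point.
Start: joints at [-1.342, 0.379, 1.734, -0, 1.028, -0.033], TCP at [181.169, -676.163, 213.932] pointing down, gripper open.
Joint ranges: [-2.77, 2.77], [-0.74, 2.19], [0, 2.66], [-1.06, 4.2], [0.31, 2.87], [-3.08, 3.08]. Speed limits (rad/s): [1.89, 1.89, 2.39, 3.14, 3.14, 3.14].

### API

Orientations are given as a rotation vector (axis times angle).
In Python, from bench import bot, viewer gives the robot as it stands.
- The arm moves only by the shell command python3 -m handwheel 'ROWS'. ROWS is JSON, a list that holds one entry, the list of rows, each a list of 5 numbers: the shift along the world's x, y, z in units of 30 mm (1.0 is 30 mm), then the turn about the world's z in units of 5 degrees (1.0 is 5 degrees), then the finger opening in mm, from 0 to 91.2. A call has 1 to 20 rows; each row is the pose to reach, as a shift and turn from the pose measured when the call began; what a row does not reach only later rows make up. A row lasts 1/12 s, in which the tool goes at most 41.7 mm and 7.16 degrees, less where a joint would pass 70% of its speed; a pose out of reach is approached as far as the arm can. A call with a gripper value outside its range is refused whole. The fingers move at their own pace and stop on an object; the grip force is fixed at half the most. Time passes only in rows, so rows that repeat a pose let the fingers close. It gives the time, the measured TCP pose, the force and the opening at its end, in the units of the state.
- bot.state(): the state, without advancing time (a new reading comes with each control period).
- viewer.snapshot(name): name is "scene" or "top" or "wrist"; returns (picture, depth): 384x512x3 uint8, red, green, blue; 384x512 float32, mm along the optical axis (not along the pixel's ray), 0 where there is no reading.
- viewer.camera_info(name): a dict with "mtx" (3x3 intrinsics, pixels), "extrinsics" (4x4, takes a point from world to camera coordinates); the wrist camera has in their place "tool_from_camera" (4x4, takes a point from camera to tool coordinates, whose origin is the TCP and whose axes are the flange's). Camera axes: x right, y down, z forward; pixel columns grow to the right and rows downward; lengths in mm; the calibration is good to about 2 mm. A picture is of the moment at which its call begins: read the wrist's pose just before it. camera_info takes no time and is no camera call.
- bot.job_done(): hands the job in, once; it reports no verdict.
The state is a dict: "clock": time; "qpos": joint angles; "qd": joint speeds; "tau": joint torques, N m; "tcp_pos": TCP position; "ee_rot": TCP orientation; "contact_force": force on the tool from outside, world axes, zero at the start; "wrist_torque": the same for the moment, N m; "grip_width": finger opening in mm.
Only numpy, scipy, OpenCV 4.12 (cv2) and the standard library are available. Lean on these libraries where they do the work, as an engineer would, in place of code of your own. Each camera call takes 0.05 s, during which the arm holds its last target. There are 200 camera calls.

## Working session

There is one attempt and no reset: what is moved stays moved. The work goes in short steps, Python scripts to look and compute and a shell command to move; the robot and the scene stay as the last step left them, time stands still between calls to the robot, and variables do not carry over. Pictures are saved under pics/ and viewed, about 8 in all and at most 12, crops included, and the job is handed in when it is done.

```bash
ls; mkdir -p pics
python3 - <<'E'
from bench import bot, viewer
import cv2,numpy as np
s=bot.state();print(s)
for n in ("top","scene"):
    p,d=viewer.snapshot(n);cv2.imwrite(f"pics/{n}0.png",p[:,:,::-1]);np.save(f"pics/{n}0.npy",d)
    c=viewer.camera_info(n);print(n,c)
E
```

```text
pics
{'clock': 0.0, 'qpos': array([-1.34228897e+00,  3.79369921e-01,  1.73474197e+00, -8.29223964e-06,
        1.02850950e+00, -3.33006338e-02]), 'qd': array([ 1.79262950e-03, -5.76525341e-04, -3.48711152e-06, -1.69724948e-04,
        2.31983093e-04, -2.71022002e-04]), 'tau': array([-1.06824617e-03, -7.63723540e+01, -4.34368587e+01,  6.49978453e-02,
        4.25405754e-02, -8.78993228e-05]), 'tcp_pos': array([ 181.08691209, -675.78543979,  213.33449935]), 'ee_rot': array([-3.11369885e+00, -4.09946638e-01,  1.68515895e-04]), 'contact_force': array([-0.04847504,  0.81996965, -1.06997231]), 'wrist_torque': array([ 0.00311642, -0.03885078, -0.01884435]), 'grip_width': 91.51034542310407}
top {'mtx': array([[493.86776189,   0.        , 257.31686013],
       [  0.        , 493.86776189, 188.83290465],
       [  0.        ,   0.        ,   1.        ]]), 'extrinsics': array([[-3.87119375e-03, -9.99992446e-01,  3.47945690e-04,
        -1.64772769e+01],
       [-9.90476296e-01,  3.78646604e-03, -1.37631281e-01,
         4.49297027e+02],
       [ 1.37628924e-01, -8.77429312e-04, -9.90483473e-01,
         1.80792443e+03],
       [ 0.00000000e+00,  0.00000000e+00,  0.00000000e+00,
         1.00000000e+00]])}
scene {'mtx': array([[415.28466027,   0.        , 259.92290596],
       [  0.        , 415.28466027, 188.57588648],
       [  0.        ,   0.        ,   1.        ]]), 'extrinsics': array([[ 6.25379895e-01,  7.80089295e-01,  1.89915354e-02,
        -2.55235811e+02],
       [ 5.93152007e-01, -4.59420890e-01, -6.61137764e-01,
        -2.31102935e+02],
       [-5.07021384e-01,  4.24727132e-01, -7.50024119e-01,
         1.79259122e+03],
       [ 0.00000000e+00,  0.00000000e+00,  0.00000000e+00,
         1.00000000e+00]])}
```

View pics/top0.png

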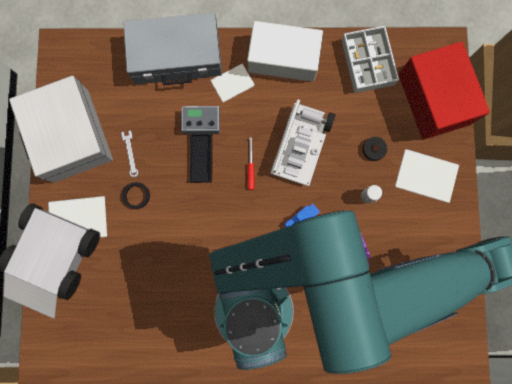

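View pics/scene0.png

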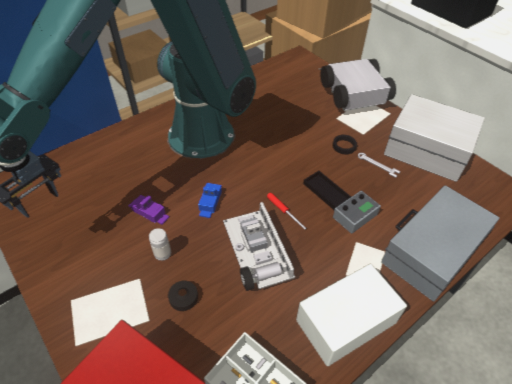

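The top view shows the robot chassis at about (303,145), the tray at (200,158) and its charger at (200,118). Three things could be taken for the pack: the grey one in the bay at (300,148), the blue one at (303,215) and the purple one at (365,245). I choose the grey one and will check it in a close crop.

```bash
cat > h.py <<'E'
from bench import bot, viewer
import cv2,numpy as np
from scipy.spatial.transform import Rotation as R
def cloud(n,d,pose=None):
    """HxWx3 world points"""
    c=viewer.camera_info(n);K=c["mtx"]
    v,u=np.mgrid[:d.shape[0],:d.shape[1]]
    P=np.stack([(u-K[0,2])/K[0,0]*d,(v-K[1,2])/K[1,1]*d,d],-1)
    if n=="wrist":
        T=np.eye(4);T[:3,:3]=R.from_rotvec(pose[1]).as_matrix();T[:3,3]=pose[0];T=T@c["tool_from_camera"]
    else: T=np.linalg.inv(c["extrinsics"])
    return P@T[:3,:3].T+T[:3,3]
def wrist(tag):
    s=bot.state();p,d=viewer.snapshot("wrist");cv2.imwrite(f"pics/{tag}.png",p[:,:,::-1])
    W=cloud("wrist",d,(s["tcp_pos"],s["ee_rot"]));W[d==0]=np.nan;np.save(f"pics/{tag}_W.npy",W);return s,p,W
def st():
    s=bot.state();print({k:np.round(s[k],3) for k in("clock","tcp_pos","ee_rot","contact_force","wrist_torque","grip_width","qpos")})
E
python3 - <<'E'
from h import *
d=np.load("pics/top0.npy");W=cloud("top",d);p=cv2.imread("pics/top0.png")
for u,v in[(200,158),(200,118),(303,145),(250,160),(298,148)]:print(u,v,W[v,u].round())
# tray + charger
z=W[:,:,2]
m=(W[...,2]>30)&(W[...,2]<110);m[:,:265]=0;m[:,345:]=0;m[:90]=0;m[195:]=0
X=W[m][:,:2].astype(np.float32);r=cv2.minAreaRect(X);print("chassis",len(X),r)
m=(W[...,2]>3)&(W[...,2]<80);m[:,:175]=0;m[:,230:]=0;m[:95]=0;m[192:]=0
dark=(p.max(2)<45)
print("tray dark",cv2.minAreaRect(W[m&dark][:,:2].astype(np.float32)))
m2=m&(z>40);print("charger",cv2.minAreaRect(W[m2][:,:2].astype(np.float32)))
print(viewer.camera_info("wrist"))
a=cv2.resize(p[90:200,175:345],None,fx=4.5,fy=4.5,interpolation=cv2.INTER_CUBIC);cv2.imwrite("pics/crop0.png",a)
E
```

```text
200 158 [573. 200.   3.]
200 118 [714. 195.  59.]
303 145 [ 606. -187.   74.]
250 160 [562.   9.  16.]
298 148 [ 586. -165.  111.]
chassis 2961 ((619.0354614257812, -189.4346160888672), (160.59776306152344, 288.16943359375), 70.9588851928711)
tray dark ((586.5818481445312, 198.62673950195312), (89.32732391357422, 216.3893280029297), 87.16618347167969)
charger ((714.1820068359375, 195.56268310546875), (96.87174224853516, 136.26954650878906), 0.17234474420547485)
{'mtx': array([[290.05164358,   0.        , 257.50647557],
       [  0.        , 290.05164358, 191.43643127],
       [  0.        ,   0.        ,   1.        ]]), 'tool_from_camera': array([[ 2.16384002e-04, -9.66762649e-01, -2.55675446e-01,
         7.13410465e+01],
       [ 9.99999940e-01,  2.78515505e-04, -2.06802800e-04,
        -7.95458471e-01],
       [ 2.71138799e-04, -2.55675386e-01,  9.66762651e-01,
        -1.70833623e+02],
       [ 0.00000000e+00,  0.00000000e+00,  0.00000000e+00,
         1.00000000e+00]])}
```

View pics/crop0.png

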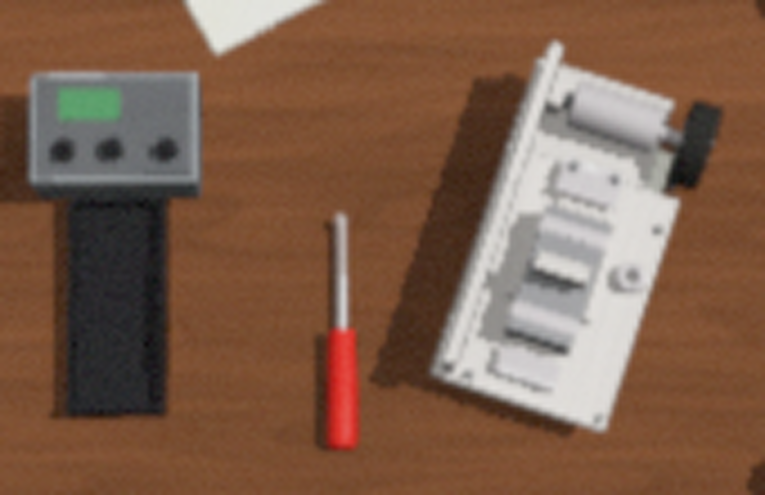

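The crop confirms the grey pack with straps and fin, with the fin at crop (560,270), which is (299,150) in the top image. The bay yaw is about -19°. I'll move above it with the fingers half open and look with the wrist camera.

```bash
R='[13.5,17,-0.8,-6.8,66]'; python3 -m handwheel '[[[13.5,17,-0.8,-6.8,66],[13.5,17,-0.8,-6.8,66],[13.5,17,-0.8,-6.8,66],[13.5,17,-0.8,-6.8,66],[13.5,17,-0.8,-6.8,66],[13.5,17,-0.8,-6.8,66],[13.5,17,-0.8,-6.8,66],[13.5,17,-0.8,-6.8,66],[13.5,17,-0.8,-6.8,66],[13.5,17,-0.8,-6.8,66],[13.5,17,-0.8,-6.8,66],[13.5,17,-0.8,-6.8,66],[13.5,17,-0.8,-6.8,66],[13.5,17,-0.8,-6.8,66],[13.5,17,-0.8,-6.8,66],[13.5,17,-0.8,-6.8,66],[13.5,17,-0.8,-6.8,66],[13.5,17,-0.8,-6.8,66]]]'
python3 - <<'E'
from h import *
s,p,W=wrist("w1");st()
cv2.imwrite("pics/w1b.png",cv2.resize(p[:,:,::-1],None,fx=1.5,fy=1.5))
E
```

```text
clock: 1.6
tcp_pos: [586.4, -164.6, 188.9]
ee_rot: [-3.098, 0.515, 0.001]
contact_force: [-0.8, 0.1, -0.4]
grip_width: 66.1
{'clock': np.float64(1.65), 'tcp_pos': array([ 585.862, -165.502,  188.985]), 'ee_rot': array([-3.098e+00,  5.170e-01,  1.000e-03]), 'contact_force': array([ 0.434,  0.323, -0.193]), 'wrist_torque': array([ 0.029,  0.049, -0.039]), 'grip_width': np.float64(65.784), 'qpos': array([-3.140e-01,  2.700e-01,  1.936e+00,  1.000e-03,  9.370e-01,
        1.587e+00])}
```

View pics/w1b.png

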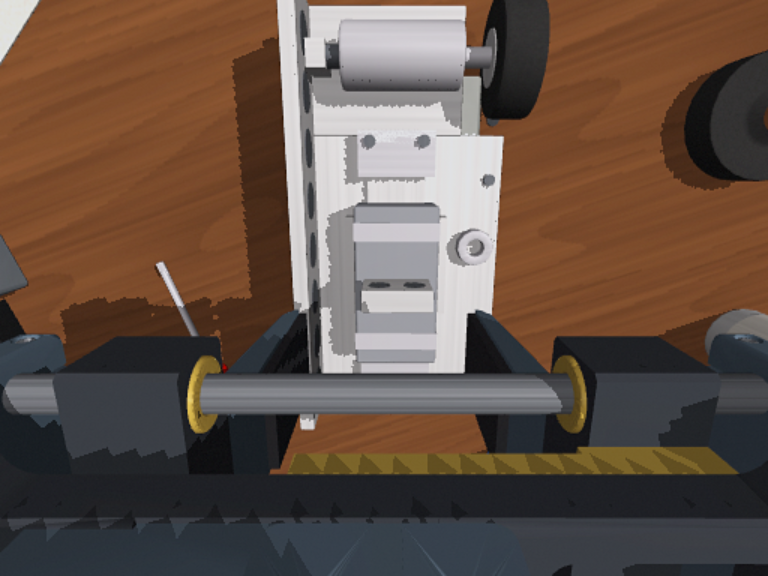

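The wrist view shows the pack at about (397,285), its fin at (397,298), the far pocket at (397,155), the collar at (473,247) and the beam on the left at x≈300. Next I fit the fin, the pack top and the beam.

Run:
```python
from h import *
W=np.load("pics/w1_W.npy")
def fit(r,zl,zh,name):
    y0,y1,x0,x1=[int(v/1.5) for v in r]
    w=W[y0:y1,x0:x1].reshape(-1,3);w=w[(w[:,2]>zl)&(w[:,2]<zh)]
    print(name,len(w),w[:,2].mean().round(1),cv2.minAreaRect(w[:,:2].astype(np.float32)));return w
fit((270,330,340,455),100,116,"fin")
fit((200,375,340,450),71,84,"packtop")
b=fit((20,280,275,325),86,98,"beam")
c=fit((130,200,350,445),50,66,"pocket")
fit((220,380,345,450),30,47,"deck")
v=np.linalg.svd(b[:,:2]-b[:,:2].mean(0))[2][0];print(np.degrees(np.arctan2(v[1],v[0])))
# profile along bay axis in px column
for r in range(90,262,3): print(r,W[r,265].round(0),end=' ')
```

```text
fin 811 107.5 ((580.1305541992188, -168.66815185546875), (43.04594039916992, 14.747764587402344), 71.36614227294922)
packtop 4771 76.1 ((580.0848388671875, -168.67764282226562), (56.657928466796875, 109.58367919921875), 71.22979736328125)
beam 2051 89.9 ((679.2581787109375, -137.08372497558594), (10.552414894104004, 147.7417449951172), 71.03275299072266)
pocket 1607 56.3 ((663.07470703125, -197.0482635498047), (52.11795425415039, 28.900075912475586), 71.07331085205078)
deck 936 40.0 ((561.367431640625, -162.42774963378906), (83.01200103759766, 121.96522521972656), 72.8908920288086)
161.04110144882395
90 [ 674. -202.   57.] 93 [ 671. -201.   55.] 96 [ 668. -200.   56.] 99 [ 666. -199.   56.] 102 [ 663. -198.   57.] 105 [ 660. -197.   56.] 108 [ 657. -196.   55.] 111 [ 655. -195.   56.] 114 [ 652. -194.   56.] 117 [ 649. -193.   57.] 120 [ 646. -193.   46.] 123 [ 643. -192.   46.] 126 [ 640. -191.   47.] 129 [ 637. -190.   46.] 132 [ 634. -189.   46.] 135 [ 632. -188.   50.] 138 [ 631. -187.   76.] 141 [ 628. -186.   76.] 144 [ 625. -185.   75.] 147 [ 623. -184.   76.] 150 [ 620. -183.
[... 189 characters left out ...]
76.   77.] 177 [ 594. -175.   76.] 180 [nan nan nan] 183 [ 589. -173.   76.] 186 [ 586. -172.   78.] 189 [ 586. -172.   91.] 192 [ 586. -171.  101.] 195 [ 585. -171.  107.] 198 [ 583. -170.  108.] 201 [ 580. -169.  108.] 204 [ 577. -168.  107.] 207 [ 574. -167.  107.] 210 [ 562. -164.   76.] 213 [ 559. -163.   78.] 216 [ 555. -162.   76.] 219 [ 552. -160.   75.] 222 [ 549. -160.   76.] 225 [ 546. -158.   75.] 228 [ 543. -157.   76.] 231 [ 540. -156.   77.] 234 [ 536. -155.   76.] 237 [ 533. -154.   76.] 240 [ 529. -153.   75.] 243 [ 516. -149.   53.] 246 [ 513. -148.   53.] 249 [ 617. -177.  281.] 252 [ 616. -177.  283.] 255 [ 616. -177.  283.] 258 [ 615. -177.  284.] 261 [ 615. -177.  286.]
```

```bash
python3 -m handwheel '[[[-0.19,-0.11,-1,0,66],[-0.19,-0.11,-2,0,66],[-0.19,-0.11,-2.8,0,66],[-0.19,-0.11,-3.3,0,66],[-0.19,-0.11,-3.6,0,66],[-0.19,-0.11,-3.6,0,66],[-0.19,-0.11,-3.6,0,66]]]'
```

```text
clock: 2.23
tcp_pos: [579.9, -169.5, 81.3]
ee_rot: [-3.098, 0.518, 0.001]
contact_force: [0.4, -0.3, 1.0]
grip_width: 65.7
```

```bash
python3 -m handwheel '[[[0,0,0,0,42],[0,0,0,0,38],[0,0,0,0,36],[0,0,0,0,36],[0,0,0,0,36],[0,0,0,0,36],[0,0,0,0,36],[0,0,0,0,36]]]'; python3 -c "
from h import *
st()"
```

```text
clock: 2.9
tcp_pos: [580.4, -169.6, 82.1]
ee_rot: [-3.098, 0.518, -0.0]
contact_force: [-1.5, 0.4, 7.5]
grip_width: 43.8
{'clock': np.float64(2.9), 'tcp_pos': array([ 580.411, -169.591,   82.112]), 'ee_rot': array([-3.098,  0.518, -0.   ]), 'contact_force': array([-1.531,  0.411,  7.508]), 'wrist_torque': array([-0.131,  0.364, -0.063]), 'grip_width': np.float64(43.813), 'qpos': array([-3.230e-01,  4.180e-01,  1.975e+00,  1.000e-03,  7.480e-01,
        1.578e+00])}
```

```bash
python3 -m handwheel '[[[0.06,-0.02,0,0,30],[0.12,-0.04,0,0,30],[0.18,-0.06,0,0,30],[0.24,-0.08,0,0,30],[0.24,-0.08,0,0,30]]]'
cat > f.py <<'E'
from h import *
s=bot.state();u=np.array([.946,-.3246,0]);v=np.array([.3246,.946,0])
d=s["tcp_pos"]-np.array([580.41,-169.59,82.11])
print("clk %.2f along %.2f across %.2f up %.2f | F along %.1f across %.1f z %.1f | M about pack y %.2f | w %.1f"%(s["clock"],d@u,d@v,d[2],s["contact_force"]@u,s["contact_force"]@v,s["contact_force"][2],s["wrist_torque"]@v,s["grip_width"]))
E
python3 f.py
```

```text
clock: 3.32
tcp_pos: [587.7, -172.0, 82.2]
ee_rot: [-3.098, 0.518, 0.0]
contact_force: [-1.6, 1.3, 2.6]
grip_width: 43.9
clk 3.32 along 7.72 across 0.11 up 0.04 | F along -1.9 across 0.7 z 2.6 | M about pack y 0.43 | w 43.9
```

```bash
python3 -m handwheel '[[[0.04,-0.01,0,0,30],[0.08,-0.03,0,0,30],[0.08,-0.03,0,0,30]]]' >/dev/null; python3 f.py;  python3 -m handwheel '[[[0.03,-0.01,0,0,30],[0.03,-0.01,0,0,30],[0.03,-0.01,0,0,30]]]' >/dev/null; python3 f.py
```

```text
clk 3.57 along 10.30 across 0.10 up 0.05 | F along -2.6 across 0.0 z 2.8 | M about pack y 0.50 | w 43.8
clk 3.82 along 11.13 across 0.13 up 0.04 | F along -4.5 across 0.6 z 3.1 | M about pack y 0.68 | w 43.8
```

```bash
python3 -m handwheel '[[[0.03,-0.01,0,0,30],[0.03,-0.01,0,0,30],[0.03,-0.01,0,0,30]]]' >/dev/null; python3 f.py
```

```text
clk 4.07 along 12.08 across 0.10 up 0.07 | F along -4.4 across 0.3 z 4.0 | M about pack y 0.73 | w 43.7
```

```bash
python3 -m handwheel '[[[0.03,-0.01,0,0,30],[0.03,-0.01,0,0,30],[0.03,-0.01,0,0,30]]]' >/dev/null; python3 f.py
```

```text
clk 4.32 along 12.49 across 0.13 up 0.06 | F along -8.7 across 0.7 z 7.3 | M about pack y 1.33 | w 43.7
```

```bash
python3 -m handwheel '[[[0.03,-0.01,0,0,30],[0.03,-0.01,0,0,30],[0.03,-0.01,0,0,30]]]' >/dev/null; python3 f.py
```

```text
clk 4.57 along 12.46 across 0.13 up 0.04 | F along -11.4 across 0.3 z 11.1 | M about pack y 1.87 | w 43.5
```

```bash
python3 -m handwheel '[[[0.03,-0.01,0.02,0,30],[0.03,-0.01,0.02,0,30],[0.03,-0.01,0.02,0,30]]]' >/dev/null; python3 f.py
```

```text
clk 4.82 along 12.55 across 0.08 up 0.20 | F along -7.2 across -0.9 z 3.0 | M about pack y 1.12 | w 44.1
```

```bash
python3 -m handwheel '[[[0.04,-0.014,0.01,0,30],[0.04,-0.014,0.01,0,30],[0.04,-0.014,0.01,0,30]]]' >/dev/null; python3 f.py
```

```text
clk 5.07 along 12.53 across 0.08 up 0.18 | F along -11.7 across -0.3 z 7.7 | M about pack y 1.78 | w 43.7
```

```bash
python3 -m handwheel '[[[0.04,-0.014,0.01,0,30],[0.04,-0.014,0.01,0,30],[0.04,-0.014,0.01,0,30]]]' >/dev/null; python3 f.py
```

```text
clk 5.32 along 12.54 across 0.10 up 0.21 | F along -11.5 across 0.7 z 7.8 | M about pack y 1.79 | w 43.7
```

```bash
python3 -m handwheel '[[[0.05,-0.017,0.02,0,30],[0.05,-0.017,0.02,0,30],[0.05,-0.017,0.02,0,30]]]' >/dev/null; python3 f.py
```

```text
clk 5.57 along 12.73 across 0.09 up 0.42 | F along -12.0 across -0.1 z 7.9 | M about pack y 1.77 | w 43.9
```

Run:
```python
from h import *
s,p,W=wrist("w2")
u=np.array([.946,-.3246,0]);o=np.array([580.1,-168.7,0])
a=(W-o)@u
for c in (248,262,272):
    print(c,[(r,round(float(a[r,c]),1),round(float(W[r,c,2]),1)) for r in range(50,115) if 50<a[r,c]<90 ][::1])
top=W[(W[...,2]>68)&(W[...,2]<84)&(np.abs((W-o)@np.array([.3246,.946,0]))<20)&(a>40)&(a<75)]
A=np.c_[(top-o)@u,np.ones(len(top))];print(len(top),np.linalg.lstsq(A,top[:,2],rcond=None)[0])
cv2.imwrite("pics/w2c.png",cv2.resize(p[20:200,190:340,::-1],None,fx=4,fy=3.3,interpolation=cv2.INTER_CUBIC))
```

```text
248 [(107, 88.8, 57.3), (108, 88.2, 56.3), (109, 87.5, 56.1), (110, 86.9, 56.9), (111, 86.3, 57.4), (112, 85.7, 57.3), (113, 85.0, 56.3), (114, 84.4, 56.6)]
262 [(106, 89.4, 55.2), (107, 88.8, 55.2), (108, 88.2, 55.8), (109, 87.5, 57.7), (110, 86.9, 58.4), (111, 86.3, 55.9), (112, 85.7, 56.7), (113, 85.0, 56.3), (114, 84.4, 56.1)]
272 [(106, 89.4, 56.4), (107, 88.8, 55.4), (108, 88.2, 56.2), (109, 87.5, 56.6), (110, 86.9, 55.6), (111, 86.3, 57.1), (112, 85.7, 55.6), (113, 85.0, 56.5), (114, 84.4, 56.4)]
2973 [-5.21879883e-02  7.90163949e+01]
```

View pics/w2c.png

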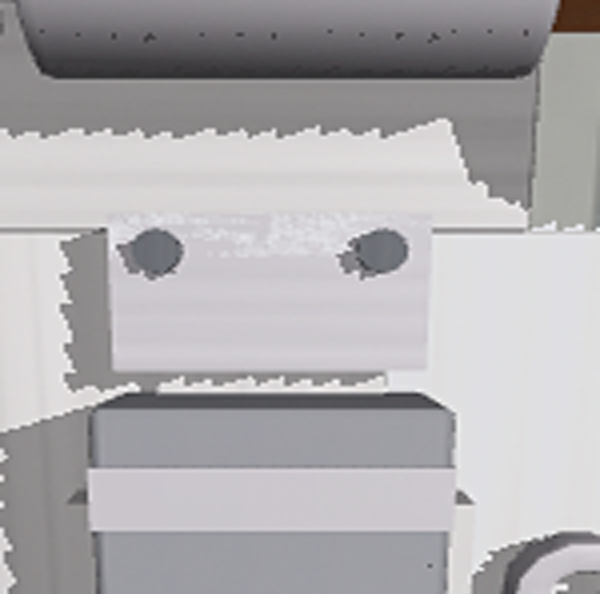

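Run:
```python
from h import *
u=np.array([.946,-.3246,0]);v=np.array([.3246,.946,0]);o=np.array([580.1,-168.7,0])
for t in("w1","w2"):
    W=np.load(f"pics/{t}_W.npy");a=(W-o)@u;b=(W-o)@v;z=W[...,2]
    if t=="w2": print([(r,round(float(a[r,262]),1),round(float(z[r,262]),1)) for r in range(126,150)])
    for n,m in (("top",(z>68)&(z<84)&(abs(b)<20)&(a>20)&(a<75)),("pocket",(z>52)&(z<60)&(abs(b)<15)&(a>74)&(a<98)),("deck",(z>36)&(z<44)&(b<-35)&(b>-50)&(a>20)&(a<75)),("side",(z>36)&(z<44)&(b<-35)&(b>-50)&(a>-60)&(a<85))):
        if m.sum()>20:
            f=np.polyfit(a[m],z[m],1);print(t,n,m.sum(),f.round(4),a[m].min(),a[m].max())
```

```text
w1 top 1467 [-8.50000e-03  7.63824e+01] 20.141258753127694 54.77475808388025
w1 pocket 734 [5.60000e-03 5.56112e+01] 74.23714471604725 97.41711817027605
w1 deck 604 [-1.20000e-03  4.00927e+01] 20.171446583826256 74.25866909598834
w1 side 1507 [2.00000e-04 4.00405e+01] -59.95930079161697 84.4941269392896
[(126, 76.7, 56.4), (127, 76.0, 55.0), (128, nan, nan), (129, 74.8, 56.0), (130, 74.2, 56.5), (131, 73.4, 55.3), (132, 72.9, 56.8), (133, 71.4, 46.1), (134, 70.8, 46.2), (135, 70.1, 46.3), (136, 69.4, 46.0), (137, 68.7, 46.4), (138, 67.8, 44.2), (139, 67.3, 46.6), (140, 67.6, 56.2), (141, 67.5, 62.2), (142, 67.5, 68.2), (143, 67.5, 74.1), (144, 66.9, 73.7), (145, 66.5, 75.4), (146, 65.9, 75.6), (147, 65.3, 75.8), (148, 64.8, 77.0), (149, 64.2, 76.2)]
w2 top 4851 [-1.84000e-02  7.70865e+01] 20.003697894348484 67.73029212702697
w2 pocket 1752 [1.20000e-02 5.50396e+01] 74.03041028758327 97.99822513704969
w2 deck 1265 [-2.10000e-03  4.02004e+01] 20.00289979555328 74.57088097730887
w2 side 1774 [-9.0000e-04  4.0128e+01] -59.61354322604668 84.89053798685818
```

Measured: the gap from the pack front to the pocket mouth is about 5 mm, and at the stop it should be 2. So the pack is just at the plunger, slightly pitched up against the lip. I'll keep pushing, without lifting.

```bash
python3 -m handwheel '[[[0.04,-0.014,-0.005,0,30],[0.055,-0.019,-0.01,0,30],[0.055,-0.019,-0.01,0,30],[0.055,-0.019,-0.01,0,30]]]' >/dev/null; python3 f.py
```

```text
clk 5.95 along 12.78 across 0.15 up -0.01 | F along -15.4 across 0.9 z 13.1 | M about pack y 2.61 | w 43.6
```

```bash
python3 -m handwheel '[[[0.05,-0.017,0.01,0,30],[0.063,-0.022,0.015,0,30],[0.063,-0.022,0.015,0,30],[0.063,-0.022,0.015,0,30]]]' >/dev/null; python3 f.py
```

```text
clk 6.28 along 13.18 across 0.11 up 0.07 | F along -13.7 across -0.9 z 9.5 | M about pack y 2.13 | w 43.9
```

Moving now (13.18 mm) at a lower force. I'll repeat the step.

```bash
for i in 1; do python3 -m handwheel '[[[0.05,-0.017,0.01,0,30],[0.063,-0.022,0.01,0,30],[0.063,-0.022,0.01,0,30],[0.063,-0.022,0.01,0,30]]]' >/dev/null; python3 f.py; done
```

```text
clk 6.62 along 13.47 across 0.14 up 0.03 | F along -15.2 across 0.3 z 10.2 | M about pack y 2.28 | w 43.8
```

```bash
python3 -m handwheel '[[[0.05,-0.017,0.01,0,30],[0.063,-0.022,0.01,0,30],[0.063,-0.022,0.01,0,30],[0.063,-0.022,0.01,0,30]]]' >/dev/null; python3 f.py
```

```text
clk 6.95 along 13.70 across 0.12 up -0.01 | F along -14.7 across -0.6 z 10.4 | M about pack y 2.35 | w 44.1
```

```bash
python3 -m handwheel '[[[0.05,-0.017,0.015,0,30],[0.07,-0.024,0.018,0,30],[0.07,-0.024,0.018,0,30],[0.07,-0.024,0.018,0,30],[0.07,-0.024,0.018,0,30],[0.07,-0.024,0.018,0,30]]]' >/dev/null; python3 f.py
```

```text
clk 7.45 along 14.21 across 0.13 up 0.17 | F along -14.5 across -0.1 z 9.6 | M about pack y 2.25 | w 43.9
```

```bash
python3 -m handwheel '[[[0.05,-0.017,0.015,0,30],[0.07,-0.024,0.015,0,30],[0.07,-0.024,0.015,0,30],[0.07,-0.024,0.015,0,30],[0.07,-0.024,0.015,0,30],[0.07,-0.024,0.015,0,30]]]' >/dev/null; python3 f.py
```

```text
clk 7.95 along 14.70 across 0.15 up 0.26 | F along -14.6 across -0.1 z 10.0 | M about pack y 2.36 | w 43.7
```

```bash
python3 -m handwheel '[[[0.05,-0.017,0.015,0,30],[0.07,-0.024,0.015,0,30],[0.07,-0.024,0.015,0,30],[0.07,-0.024,0.015,0,30],[0.07,-0.024,0.015,0,30],[0.07,-0.024,0.015,0,30]]]' >/dev/null; python3 f.py
```

```text
clk 8.45 along 15.08 across 0.13 up 0.35 | F along -15.5 across 0.3 z 9.6 | M about pack y 2.37 | w 43.8
```

```bash
python3 -m handwheel '[[[0.05,-0.017,0.01,0,30],[0.07,-0.024,0.01,0,30],[0.07,-0.024,0.01,0,30],[0.07,-0.024,0.01,0,30],[0.07,-0.024,0.01,0,30],[0.07,-0.024,0.01,0,30]]]' >/dev/null; python3 f.py
```

```text
clk 8.95 along 15.31 across 0.14 up 0.22 | F along -15.2 across -0.4 z 11.6 | M about pack y 2.55 | w 44.0
```

```bash
cat > gap.py <<'E'
from h import *
import sys
s,p,W=wrist(sys.argv[1]);u=np.array([.946,-.3246,0]);v=np.array([.3246,.946,0]);o=np.array([580.1,-168.7,0])
a=(W-o)@u;b=(W-o)@v;z=W[...,2]
G=[];
for c in range(245,282):
    m=np.nonzero((z[:,c]>53)&(z[:,c]<60)&(a[:,c]>68)&(a[:,c]<98)&(np.arange(384)<139))[0]
    k=np.nonzero((z[:,c]>71)&(z[:,c]<84)&(a[:,c]>40)&(a[:,c]<85))[0]
    G.append((a[m,c].min(),a[k,c].max()))
print("mouth, front",np.median(G,0))
m=(z>66)&(z<92)&(abs(b)<22)&(a>20)&(a<69);print("slope",np.polyfit(a[m],z[m],1).round(4),m.sum())
E
python3 gap.py w3
```

```text
mouth, front [72.85044722 70.18924478]
slope [-0.0957 81.4783] 5848
```

The gap is now about 2.7 mm, so the pack is within 1 mm of the stop and the lip is free. I'll start the swing along the arc, keeping the forward push on.

```bash
python3 -m handwheel '[[[0.06,-0.021,0.03,0,30],[0.07,-0.024,0.05,0,30],[0.08,-0.027,0.07,0,30],[0.09,-0.031,0.09,0,30],[0.10,-0.034,0.11,0,30],[0.10,-0.034,0.11,0,30]]]' >/dev/null; python3 f.py; python3 gap.py w4
```

```text
clk 9.50 along 16.66 across 0.13 up 2.42 | F along -8.1 across 0.1 z -2.0 | M about pack y 1.80 | w 44.1
mouth, front [73.18343987 70.92903351]
slope [-0.1003 82.8715] 5583
```

```bash
sed -i '$d' gap.py
cat >> gap.py <<'E'
m=(abs(b)<22)&(a>22)&(a<68)&(z>68)&(z<95);A,Z=a[m],z[m];k=np.ones(len(A),bool)
for _ in range(8):
    f=np.polyfit(A[k],Z[k],1);k=abs(Z-np.polyval(f,A))<max(1.5,np.std((Z-np.polyval(f,A))[k])*1.5)
print("slope",f.round(4),k.sum(),len(A))
E
python3 -m handwheel '[[[0.05,-0.017,0.03,0,30],[0.07,-0.024,0.06,0,30],[0.09,-0.031,0.09,0,30],[0.11,-0.038,0.12,0,30],[0.126,-0.043,0.14,0,30],[0.126,-0.043,0.14,0,30]]]' >/dev/null; python3 f.py; python3 gap.py w5
```

```text
clk 10.05 along 18.86 across 0.10 up 5.50 | F along -8.0 across 0.0 z -2.9 | M about pack y 1.63 | w 43.3
mouth, front [73.57412998 71.91740349]
slope [-6.91000e-02  8.28016e+01] 4691 5288
```

```bash
python3 -m handwheel '[[[0.05,-0.017,0.03,0,30],[0.07,-0.024,0.06,0,30],[0.09,-0.031,0.09,0,30],[0.11,-0.038,0.12,0,30],[0.126,-0.043,0.15,0,30],[0.126,-0.043,0.15,0,30]]]' >/dev/null; python3 f.py; python3 gap.py w6
```

```text
clk 10.60 along 21.20 across 0.11 up 8.94 | F along -7.0 across -0.9 z -4.0 | M about pack y 1.60 | w 43.5
mouth, front [75.40533718 72.56140444]
slope [-0.1135 87.1435] 4534 4957
```

θ is now about 0.11, and milestone 1 has been held. I'll tilt slightly more, then draw back along the pack's length.

```bash
python3 -m handwheel '[[[0.08,-0.027,0.07,0,30],[0.09,-0.031,0.10,0,30],[0.05,-0.017,0.10,0,30],[-0.03,0.01,0.11,0,30],[-0.1,0.034,0.12,0,30],[-0.17,0.058,0.13,0,30],[-0.24,0.082,0.14,0,30],[-0.31,0.106,0.15,0,30],[-0.31,0.106,0.15,0,30]]]' >/dev/null; python3 f.py; python3 gap.py w7
```

```text
clk 11.40 along 10.83 across 0.08 up 13.31 | F along -0.1 across -0.3 z -6.5 | M about pack y 0.19 | w 43.9
mouth, front [73.37489416 61.50998046]
slope [-0.1383 90.5792] 4241 4392
```

```bash
python3 -m handwheel '[[[-0.1,0.034,0.04,0,30],[-0.2,0.068,0.06,0,30],[-0.3,0.103,0.075,0,30],[-0.4,0.137,0.09,0,30],[-0.5,0.171,0.11,0,30],[-0.6,0.206,0.15,0,30],[-0.65,0.223,0.25,0,30],[-0.65,0.223,0.25,0,30]]]' >/dev/null; python3 f.py; python3 gap.py w8
```

```text
clk 12.12 along -9.71 across 0.10 up 21.57 | F along -0.1 across 0.2 z -4.4 | M about pack y -0.07 | w 43.8Traceback (most recent call last):
  File "gap.py", line 9, in <module>
    G.append((a[m,c].min(),a[k,c].max()))
                           ~~~~~~~~~~^^
    return umr_maximum(a, axis, None, out, keepdims, initial, where)
ValueError: zero-size array to reduction operation maximum which has no identity
```

Lifted free. Next: raise it, carry it to beside the dock and measure the tray.

```bash
python3 -m handwheel '[[[-0.1,0.03,0.5,0,30],[-0.15,0.05,1.2,0,30],[-0.2,0.06,2.0,0,30],[-0.2,0.06,2.8,0,30],[-0.2,0.06,3.4,0,30],[-0.3,0.4,3.5,0.2,30],[-0.5,1.2,3.5,0.6,30],[-0.7,2.2,3.5,1,30],[-0.9,3.2,3.5,1.5,30],[-1.2,4.2,3.5,2,30],[-1.5,5.2,3.5,2.5,30],[-1.8,6.2,3.5,3,30],[-2.0,7.2,3.5,3.4,30],[-2.2,8.2,3.5,3.8,30],[-2.3,8.9,3.5,3.8,30],[-2.37,9.2,3.5,3.8,30],[-2.37,9.2,3.5,3.8,30],[-2.37,9.2,3.5,3.8,30]]]'
python3 - <<'E'
from h import *
s,p,W=wrist("w9");st()
cv2.imwrite("pics/w9b.png",cv2.resize(p[:,:,::-1],None,fx=1.5,fy=1.5))
E
```

```text
clock: 13.67
tcp_pos: [500.1, 109.6, 208.1]
ee_rot: [3.14, 0.004, -0.088]
contact_force: [0.4, -0.1, -3.9]
grip_width: 43.7
{'clock': np.float64(13.717), 'tcp_pos': array([500.278, 109.058, 208.184]), 'ee_rot': array([-3.14e+00, -3.00e-03,  8.80e-02]), 'contact_force': array([ 0.795, -0.529, -4.52 ]), 'wrist_torque': array([-0.009, -0.139,  0.001]), 'grip_width': np.float64(43.896), 'qpos': array([0.164, 0.113, 2.087, 0.011, 0.997, 1.727])}
```

View pics/w9b.png

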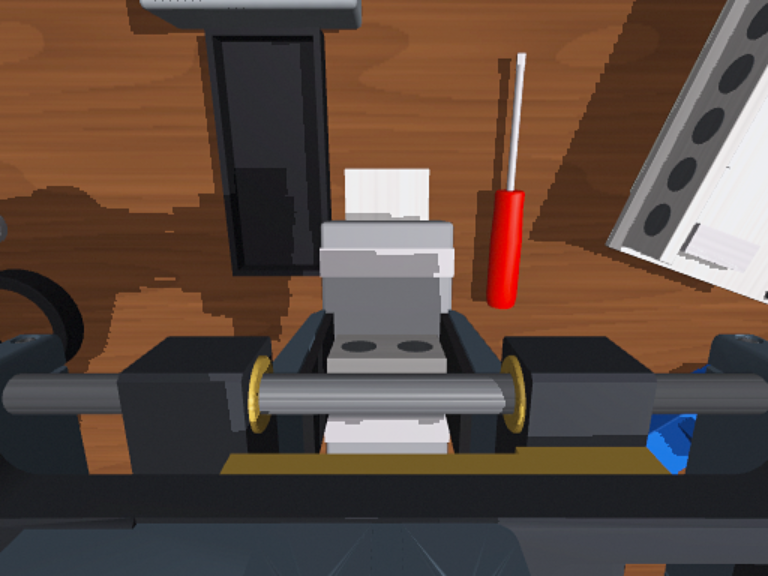

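The view shows the tray at big-px x 207–332, y 30–275, the charger at its top, and the held pack at (388,300), tilted. The driver at (505,180) is clear of the path. I'll fit the tray from the cloud.

Run:
```python
from h import *
W=np.load("pics/w9_W.npy");w=W[15:190,125:228];z=w[...,2]
p=cv2.imread("pics/w9.png")[15:190,125:228]
for n,zl,zh in(("rim",20,28),("floor",2,9)):
    m=(z>zl)&(z<zh)&(p.max(2)<70);
    if n=="rim": m=(z>zl)&(z<zh)
    k=cv2.morphologyEx(m.astype(np.uint8),cv2.MORPH_OPEN,np.ones((2,2)))>0
    X=w[k];print(n,len(X),z[k].mean(),cv2.minAreaRect(X[:,:2].astype(np.float32)),X.min(0).round(1),X.max(0).round(1))
# held pack: top front corners
t=W[145:215,200:320]
s=[500.3,109.06]
for n,m in(("tab",(t[...,2]>60)),):
    pass
print([(r,W[r,258].round(1).tolist()) for r in range(108,240,5)])
```

```text
rim 2393 nan ((572.97119140625, 188.2059326171875), (196.97006225585938, 108.00763702392578), 7.03668737411499) [nan nan nan] [nan nan nan]
floor 8596 nan ((572.2531127929688, 234.88284301757812), (190.85458374023438, 3.814697265625e-06), 16.450334548950195) [nan nan nan] [nan nan nan]
[(108, [567.8, 109.9, 1.0]), (113, [569.9, 110.1, 162.4]), (118, [566.5, 110.0, 161.7]), (123, [563.0, 110.0, 161.8]), (128, [559.6, 110.0, 163.0]), (133, [556.1, 110.0, 163.0]), (138, [552.6, 110.0, 163.7]), (143, [549.2, 110.0, 165.1]), (148, [550.4, 110.0, 194.1]), (153, [547.6, 110.0, 195.7]), (158, [544.5, 110.0, 195.8]), (163, [541.3, 110.0, 196.1]), (168, [538.2, 110.0, 196.5]), (173, [535.4, 110.0, 198.2]), (178, [532.1, 110.0, 198.1]), (183, [528.6, 110.0, 197.1]), (188, [525.2, 109.9, 196.9]), (193, [522.6, 109.9, 199.5]), (198, [519.0, 109.9, 198.8]), (203, [515.8, 109.9, 199.3]), (208, [512.5, 109.9, 199.6]), (213, [509.3, 109.9, 200.5]), (218, [505.7, 109.9, 200.2]), (223, [503.0, 109.9, 202.0]), (228, [504.9, 109.9, 213.7]), (233, [506.2, 109.9, 223.2]), (238, [507.6, 109.9, 232.1])]
```

Run:
```python
from h import *
W=np.load("pics/w9_W.npy");w=W[22:190,125:228];z=w[...,2]
p=cv2.imread("pics/w9.png")[22:190,125:228]
f=np.isfinite(z)
for n,zl,zh in(("rim",20,28),("floor",2,9)):
    m=f&(z>zl)&(z<zh)&(p.max(2)<75)&(np.ptp(p,axis=2)<20)
    nl,L,S,C=cv2.connectedComponentsWithStats(m.astype(np.uint8));i=1+S[1:,4].argmax();k=L==i
    X=w[k].astype(np.float32);print(n,len(X),X[:,2].mean(),cv2.minAreaRect(X[:,:2]),np.percentile(X,[0.5,99.5],axis=0).round(1))
    if n=="floor":
        for xl in(520,560,600,640):
            q=X[abs(X[:,0]-xl)<6];print(xl,q[:,1].min(),q[:,1].max())
```

```text
Traceback (most recent call last):
cv2.error: OpenCV(4.12.0) /io/opencv/modules/imgproc/src/convhull.cpp:143: error: (-215:Assertion failed) total >= 0 && (depth == CV_32F || depth == CV_32S) in function 'convexHull'
```

Run:
```python
from h import *
W=np.load("pics/w9_W.npy");w=W[15:190,125:228];z=w[...,2]
p=cv2.imread("pics/w9.png")[15:190,125:228].astype(int)
f=np.isfinite(z)
for n,zl,zh in(("rim",19,28),("floor",2,9)):
    m=f&(z>zl)&(z<zh)&(p.max(2)<80)&(np.ptp(p,axis=2)<20)
    nl,L,S,C=cv2.connectedComponentsWithStats(m.astype(np.uint8));k=m if n=="rim" else L==1+S[1:,4].argmax()
    X=w[k].astype(np.float32);print(n,len(X),X[:,2].mean(),cv2.minAreaRect(np.ascontiguousarray(X[:,:2])),np.percentile(X,[0.5,99.5],axis=0).round(1))
    for xl in(520,560,600,640):
        q=X[abs(X[:,0]-xl)<6];print(xl,q[:,1].min(),q[:,1].max()) if len(q) else 0
```

```text
rim 2405 23.522844 ((570.7078857421875, 197.0905303955078), (187.211669921875, 108.06058502197266), 0.316416472196579) [[477.3 156.2  19.2]
 [664.1 240.4  26.1]]
520 157.98984 239.7036
560 157.97595 240.03183
600 158.04776 240.0092
640 158.20583 240.44846
floor 8599 5.1864 ((568.25830078125, 200.8219451904297), (175.0029754638672, 69.77800750732422), 0.1970777064561844) [[481.7 166.5   3.2]
 [655.4 235.4   8.2]]
520 165.78041 235.47314
560 166.32993 235.50818
600 166.10474 235.78043
640 166.18079 235.9643
```

```bash
python3 -m handwheel '[[[0.6,0.7,0,0,30],[1.2,1.5,0,0,30],[1.8,2.3,0,0,30],[2.39,3.0,0,0,30],[2.39,3.0,-0.4,0,30],[2.39,3.0,-1,0,30],[2.39,3.0,-1.7,0,30],[2.39,3.0,-2.4,0,30],[2.39,3.0,-3,0,30],[2.39,3.0,-3.27,0,30],[2.39,3.0,-3.27,0,30],[2.39,3.0,-3.27,0,30]]]'
python3 - <<'E'
from h import *
s,p,W=wrist("w10");st()
cv2.imwrite("pics/w10b.png",cv2.resize(p[:,:,::-1],None,fx=1.3,fy=1.3))
E
```

```text
clock: 14.72
tcp_pos: [572.3, 198.4, 110.3]
ee_rot: [3.14, 0.002, -0.088]
contact_force: [0.2, 0.5, -4.5]
grip_width: 43.6
{'clock': np.float64(14.767), 'tcp_pos': array([572.716, 198.705, 110.968]), 'ee_rot': array([-3.14e+00, -2.00e-03,  8.60e-02]), 'contact_force': array([-0.368,  0.597, -4.241]), 'wrist_torque': array([ 0.033, -0.15 , -0.021]), 'grip_width': np.float64(44.172), 'qpos': array([0.288, 0.395, 1.939, 0.021, 0.861, 1.844])}
```

View pics/w10b.png

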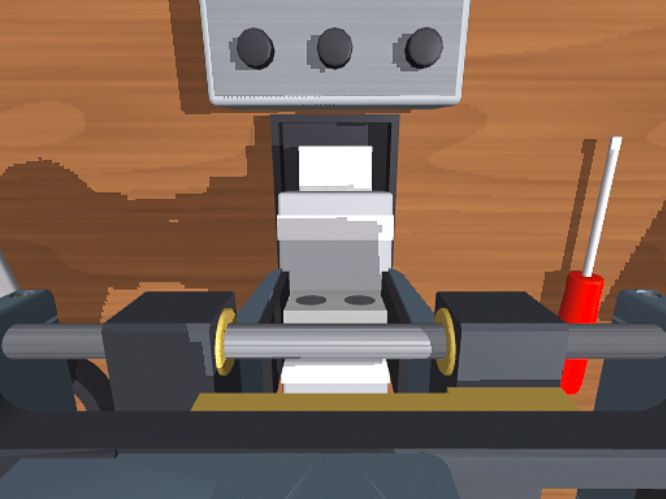

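The pack is centred over the tray, with the tab at (335,165) between the walls. Lowering slowly.

```bash
python3 -m handwheel '[[[0,0,-0.3,0,30],[0,0,-0.7,0,30],[0,0,-1.1,0,30],[0,0,-1.4,0,30],[0,0,-1.6,0,30],[0,0,-1.6,0,30]]]'; python3 -m handwheel '[[[0,0,-0.04,0,30],[0,0,-0.08,0,30],[0,0,-0.12,0,30],[0,0,-0.16,0,30],[0,0,-0.16,0,30]]]'
```

```text
clock: 15.27
tcp_pos: [571.7, 198.5, 61.1]
ee_rot: [3.14, 0.002, -0.09]
contact_force: [0.5, 0.7, -4.7]
grip_width: 43.8
clock: 15.68
tcp_pos: [571.8, 198.6, 56.6]
ee_rot: [3.14, 0.002, -0.09]
contact_force: [-2.5, 0.0, 1.5]
grip_width: 43.9
```

Contact at the far tab. I'll keep lowering so the pack levels itself.

```bash
python3 -m handwheel '[[[0,0,-0.06,0,30],[0,0,-0.12,0,30],[0,0,-0.18,0,30],[0,0,-0.22,0,30],[0,0,-0.22,0,30]]]';python3 -m handwheel '[[[0,0,-0.04,0,30],[0,0,-0.08,0,30],[0,0,-0.12,0,30],[0,0,-0.12,0,30]]]'
```

```text
clock: 16.1
tcp_pos: [571.6, 198.5, 49.7]
ee_rot: [3.14, 0.002, -0.09]
contact_force: [-3.7, -0.1, 1.2]
grip_width: 43.6
clock: 16.43
tcp_pos: [571.8, 198.5, 46.9]
ee_rot: [3.14, 0.002, -0.091]
contact_force: [-9.3, -1.0, 18.6]
grip_width: 43.5
```

```bash
python3 -m handwheel '[[[0,0,0.02,0,50],[0,0,0.02,0,58],[0,0,0.02,0,64],[0,0,0.02,0,64],[0,0,0.6,0,64],[0,0,1.4,0,64],[0,0,2.4,0,64],[-0.5,0,3.4,0,64],[-1,0,4,0,64],[-1,0,4,0,64],[-1,0,4,0,64]]]'
python3 - <<'E'
from h import *
s,p,W=wrist("w11")
cv2.imwrite("pics/w11b.png",cv2.resize(p[:,:,::-1],None,fx=1.3,fy=1.3))
w=W.reshape(-1,3);w=w[np.isfinite(w[:,2])]
def f(zl,zh,n):
    k=w[(w[:,2]>zl)&(w[:,2]<zh)&(abs(w[:,0]-569)<62)&(abs(w[:,1]-199)<38)].astype(np.float32)
    print(n,len(k),cv2.minAreaRect(np.ascontiguousarray(k[:,:2])),np.linalg.lstsq(np.c_[k-[569,199,0]][:,:2].tolist() and np.c_[k[:,0]-569,k[:,1]-199,np.ones(len(k))],k[:,2],rcond=None)[0])
f(36,48,"top");f(66,80,"fin")
E
```

```text
clock: 17.35
tcp_pos: [542.1, 198.7, 167.5]
ee_rot: [-3.14, -0.003, 0.088]
contact_force: [-1.7, -0.1, -0.2]
grip_width: 64.1
top 4979 ((570.3096313476562, 199.366943359375), (56.34550857543945, 108.60382843017578), 89.95995330810547) [ 6.48356822e-04 -1.09452101e-03  4.11371633e+01]
fin 765 ((570.7262573242188, 199.37252807617188), (43.20494079589844, 13.593832969665527), 89.85511016845703) [-1.08116921e-01 -6.76822037e-04  7.29831640e+01]
```

View pics/w11b.png

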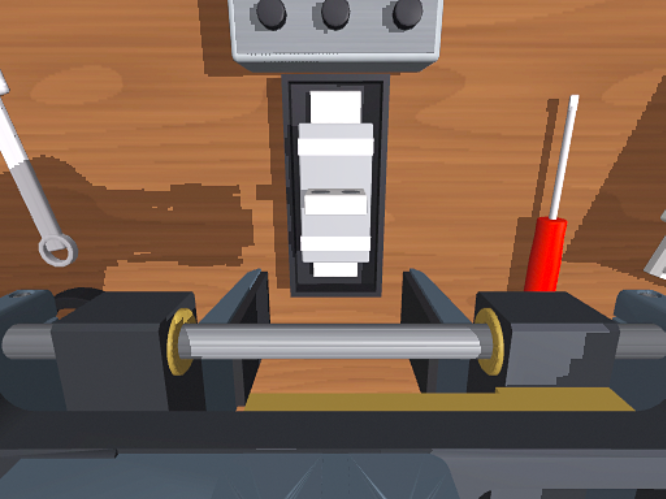

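The pack lies flat in the tray at px (335,190), with a tilt under 0.002 rad. Its centre is at (570.3, 199.4) and the tray centre at about (568.4, 199.2). The fingers are clear of it, so I'm handing in.

```bash
python3 -c "
from bench import bot
print(bot.job_done())"
```

```text
the job is handed in; nothing more can be done
None
```

The battery pack is out of the fighting robot and lying flat and released in the dock's tray; I handed the job in at about 17.4 s. `bot.job_done()` gives no verdict, so the results below are my own measurements.

- **Slide:** I pushed the pack by feel until the gap to the pocket mouth was about 2.7 mm, where 2 mm is the end stop. It may have stopped just short of rigid contact, but the lip was free. The push at the grip peaked at 15.4 N, with about 13 N upward reading on the tool at the same moment. The pack's force on the robot itself is not reported, so the 30 N limit was judged from these readings.
- **Swing and draw:** The near end was swung up to about 0.11–0.14 rad with the far tab still in the pocket, then the pack was drawn back along its length and lifted out.
- **Laying down:** The far tab touched the tray first and the pack levelled itself as I lowered it. The largest force I read was about 19 N upward at the wrist.
- **Final check (wrist camera):** The pack's centre is about 2 mm from the tray's centre. Its tilt is under 0.002 rad, its top is 41 mm above the table (so its centre is about 23 mm up), and its yaw is within about 0.3° of the tray. The gripper was open and well clear.
- **Disagreements:**
  - Early in the slide the pack pitched up slightly against the lip and stuck at about 12.5 mm. Easing the downward pressure freed it.
  - The tool picked up an unexplained tilt of about 0.055 rad during the carry, which did no harm.
  - A slope fit on the fin's top gave a false tilt because its side faces were included, so I relied on the pack's top surface.
- **Bystanders:** I moved none that I know of, but I did not measure their positions again at the end.

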